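# Put the hot-water font back in order after cleaning

### The job

The hot-water font has just been wiped down. By gentle pushing alone, square up its drip tray and slide it along the worktop between the guide rails, fully home, so that both side catches snap into the tray's notches, and push the swivel spout round until its nozzle hangs over the middle of the tray. Do not lift the tray off the worktop, and leave the two cups and the cream jug where they stand.

Things in the scene. Friction and masses are not known exactly. Their poses are not given: they have to be found in the camera images.
- font: steel counter-top hot-water font, fixed. Origin on the worktop, where the centre of the tray's underside is when home; x = the way the tray is pushed in (away from the robot), y left. Rear plinth x 51 to 127, y +-91 mm, 24 mm high; its front face is the tray's stop, 1 mm beyond home. Upright column 31 mm thick at x = 100, y = 0; top of the spout's hub at z = 263 mm
- font_mouth (a point): middle of the font's mouth, on the worktop at font x = -29 mm, between two guide rails along x, 24 mm high. Inner faces at y = +-77 mm, straight from x = -7 to +59 mm; in front of that they flare outwards to a mouth about 175 mm wide (outermost y = +-97 mm; catch housings to +-102 mm). The tray has 2 mm play on each side between the straight rails
- drip_tray: loose steel drip tray with dark slotted grate, 100 (x) by 150 (y) by 26 mm high, 3 mm walls, 0.36 to 0.59 kg; grate 5 mm below the rim. Origin: centre of its underside; x points to its rear, the side that enters the font first (font's x when home). Rear corners bevelled 8 mm. Each side has a 22 mm notch centred at x = +20 mm for the catches. Starts in front of the mouth, up to 0.3 rad askew
- catch_left (a joint): black sprung catch in the left (+y) guide rail, at font x = 20 mm, a rounded nose (radius 12 mm) that stands 5.5 mm out of the rail. 0 = fully out (m); about 3 to 5 mm while the tray's side pushes it back; snaps back to 0 in the tray's notch. Pushing the tray past both catches takes 10 to 17 N (4 to 6 N before them, from friction)
- catch_right (a joint): the same in the right (-y) guide rail
- spout (a joint): swivel spout on top of the column; a vertical hinge with stops at +-1.5, rad. 0 = straight out over the tray (towards the font's -x), positive = swung to the font's +y (left). Starts swung left; stiff: stays where it is left and takes 2 to 3 N at its end to turn
- font_swivel (a point): the spout's vertical hinge axis, at the height of the middle of the spout tube: 242 mm above the worktop, 100 mm along the font's x from its origin
- spout_tip (a point): lower end of the nozzle, 100 mm from the hinge axis and 42 mm below the middle of the tube, 200 mm above the worktop. The spout is a level tube 17 mm thick that runs from the hub and bends down near its end; nozzle 20 mm thick
- cup_left: white cup, 80 mm wide, 68 mm high, to the left of the font's column; leave alone; origin under its centre
- cup_right: white cup, 80 mm wide, 68 mm high, to the right of the font; leave alone; origin under its centre
- cream_jug: small white cream jug with a handle, 67 x 103 mm, 85 mm high, to the left of the font, nearer the robot than the left cup; leave alone; origin under its centre

How it is judged:
At the end, for the whole second after the job is handed in: The tray lies flat in the font within 4 mm of home and square to within 3.4 degrees, both catches are out in its notches (under 1.8 mm pressed), the nozzle is within 18 mm of the point over the tray's centre, and all is at rest (x of drip_tray in the frame of font between -0.004 and 0.003 m and y of drip_tray in the frame of font between -0.004 and 0.004 m and z of drip_tray in the frame of font below 0.003 m and angle between the x axis of drip_tray and the x axis of font, either way round below 0.06 rad and value of joint each of catch_left, catch_right below 0.0018 m and horizontal distance between spout_tip and drip_tray below 0.018 m and linear speed of drip_tray below 0.01 m/s); the robot touches nothing.
It fails at once if the drip tray is lifted off the worktop (8 mm) or tipped up (height (world z) of drip_tray above 0.008 m or angle between drip_tray's own z axis and vertical above 0.12 rad).
It fails at once if a cup or the cream jug is moved more than 15 mm or tipped (distance of any of cup_left, cup_right, cream_jug from where it was at the start of the episode above 0.015 m or angle between any of cup_left, cup_right, cream_jug's own z axis and vertical above 0.3 rad).
It fails at once if the tray or the spout is gripped or shoved hard (the fingers press on it with over 60 N in all) (contact force between the fingers and drip_tray above 60 N or contact force between the fingers and spout above 60 N).
It also fails if it takes over 72 s, if anything falls off the work surface, if the arm or the gripper's body presses on something with over 40 N, if the wrist force passes 120 N, or if a joint passes its speed limit or range.

### The arm

A 6-joint arm with a two-finger parallel gripper is mounted at the origin on a cart in front of the work surface, level with it; the furniture and walls round the work are solid. World frame = base frame: x ahead of the robot, y to its left, z up, the work surface at z = 0. Lengths are in m, angles in rad, forces in N, time in s.
With the tool pointing down it reaches from about 0.325 to 0.75 m from the base axis. Payload 7.6 kg.
Tool frame: the origin (TCP) lies between the finger pads; the fingertips stand 19 mm ahead of it and the grasp point (between the pads) is the TCP; z points along the fingers, y is the line along which they close (so a half turn about z gives the same grasp; the last joint's range is limited). The gripper opens to 85 mm and grips with 20 to 120 N. Pads are 22 mm wide; open, the fingers measure 114 mm over their backs; the gripper's body (76 mm by 85 mm) begins 54 mm behind the grasp point. The pads swing forward as they close: fully open they stand 13 mm farther back than shut.
Start: joints at [1.211, 0.052, 1.401, -0, 1.689, -0.07], TCP at [0.15, 0.503, 0.25] pointing down, gripper open.
Joint ranges: [-2.9, 2.9], [-0.91, 2.17], [0.12, 2.37], [-1.06, 4.2], [0.26, 2.73], [-2.93, 2.93]. Speed limits (rad/s): [2.57, 2.57, 3.01, 3.14, 3.14, 3.14].

### API

Orientations are given as a unit quaternion [w, x, y, z].
In Python, from rig import r, claw, sensors, cams gives the robot as it stands. The module is installed in compiled form; this text tells all that it offers. Calls block until the motion is done:
- r.move_ptp(position, orientation): joint-space move of the TCP to a pose.
- r.movel(position, attitude=None, speed=0.15, threshold=None): straight line of the TCP; attitude=None keeps the orientation; speed is the mean speed in m/s. With threshold (N) it stops when the force on the tool has changed by that much, and returns True; else False.
- r.goto_joints(angles): joint-space move.
- claw.set_gripper(opening, newtons=None): finger opening in m; newtons is the grip in N (None keeps the last); returns when the fingers have stopped.
- r.wait(seconds).
- r.solve_ik(position, orientation): joint angles nearest the present ones, or None.
- sensors.state(): the state.
- cams.snapshot(name): name is "side" or "top" or "wrist"; returns a dict with "image" (420x560x3 uint8, red, green, blue), "range_z" (420x560 float32, m along the optical axis (not along the pixel's ray), 0 where there is no reading), "fovy" (degrees; the focal length in pixels is half the picture's height over the tangent of half this angle, whatever the lens; pixels are square), "cx", "cy" (the principal point, pixels), "T" (4x4, takes a point from camera to world coordinates). Camera axes: x right, y up, looking along -z (the intrinsics and any distortion apply to the point x, -y, -z); pixel columns grow to the right and rows downward; lengths in m; the calibration is good to about 2 mm. A picture is of the moment at which its call begins.
A pose or a line that the arm cannot do raises r.MotionError and nothing moves.
- r.job_done(): hands the job in; it is judged then, once.
The state is a dict: "time_s": time; "joint_pos": joint angles; "dq": joint speeds; "tau": joint torques, N m; "eef_pos": TCP position; "ee_rot": TCP orientation; "ft_force": force on the tool from outside, world axes, zero at the start; "wrist_torque": the same for the moment, N m; "gripper_width": finger opening in m; "grasp_force": force on a finger pad.
Only numpy, scipy, OpenCV 4.12 (cv2) and the standard library are available. Lean on these libraries where they do the work, as an engineer would, in place of code of your own. Each camera call takes 0.05 s, during which the arm holds its last target. There are 200 camera calls.

## Working session

There is one attempt and no reset: what is moved stays moved. The work goes in short steps, each a Python script; the robot and the scene stay as the last script left them, time stands still between calls to the robot, and variables do not carry over. Pictures are saved under pics/ and viewed, at most 10 in all, crops included, and the job is handed in when it is done.

```bash
mkdir -p pics; cat > h.py <<'E'
import numpy as np, cv2
from rig import r, claw, sensors, cams
def snap(name,tag):
    d=cams.snapshot(name); cv2.imwrite(f'pics/{tag}.png',cv2.cvtColor(d['image'],cv2.COLOR_RGB2BGR))
    np.savez(f'pics/{tag}.npz',**d); return d
def cloud(d):
    z=d['range_z']; f=210/np.tan(np.radians(d['fovy'])/2)
    v,u=np.mgrid[0:420,0:560]
    p=np.stack([(u-d['cx'])/f*z,-(v-d['cy'])/f*z,-z],-1)
    return p@d['T'][:3,:3].T+d['T'][:3,3]
E
python3 - <<'E'
from h import *
for n in('top','side'):
    d=snap(n,n+'0'); print(n,d['fovy'],d['cx'],d['cy'],d['T'].round(3).tolist(),list(d.keys()))
print(sensors.state())
a=cv2.imread('pics/top0.png');b=cv2.imread('pics/side0.png')
E
```

```text
top 44.57966477575046 281.82776094624745 212.5451490462138 [[-0.001, 0.983, -0.183, 0.384], [-1.0, 0.0, 0.005, 0.097], [0.005, 0.183, 0.983, 1.258], [0.0, 0.0, 0.0, 1.0]] ['image', 'range_z', 'fovy', 'cx', 'cy', 'T']
side 43.44894370882968 283.98417167027395 207.94052814672756 [[-0.938, -0.295, 0.185, 0.831], [0.348, -0.785, 0.513, 0.673], [-0.006, 0.545, 0.838, 1.115], [0.0, 0.0, 0.0, 1.0]] ['image', 'range_z', 'fovy', 'cx', 'cy', 'T']
{'time_s': 0.1, 'joint_pos': array([ 1.21066997e+00,  5.27650338e-02,  1.40161691e+00,  3.54690233e-05,
        1.68862974e+00, -7.02785439e-02]), 'dq': array([-0.00015849, -0.00157964, -0.00181168,  0.00102346,  0.0016323 ,
        0.00119747]), 'tau': array([ 7.61153042e-04, -3.82575989e+01, -3.60990071e+01, -5.19277830e-05,
        4.65996927e-03,  5.55635154e-06]), 'eef_pos': array([0.14991933, 0.50288119, 0.24956439]), 'ee_rot': array([-1.68721098e-04,  1.44415047e-01,  9.89516948e-01, -6.89391380e-04]), 'ft_force': array([ 0.0799989 ,  0.06843109, -0.28186017]), 'wrist_torque': array([ 0.03804225, -0.00152792, -0.00483331]), 'grasp_force': 0.0, 'gripper_width': 0.08538317028612168}
```

View pics/top0.png

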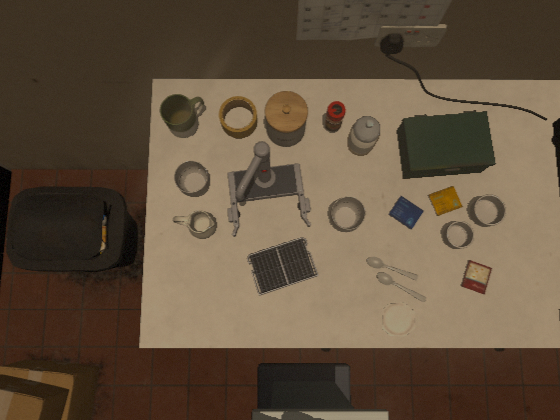

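View pics/side0.png

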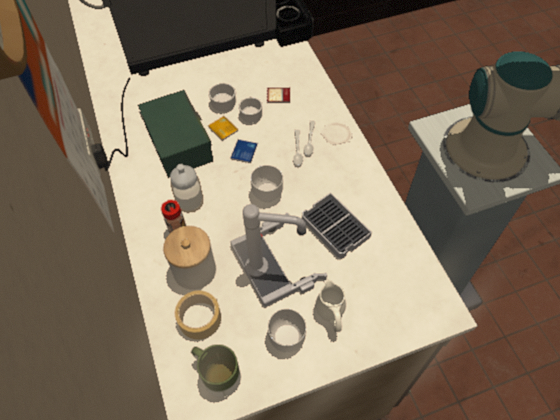

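The top view shows the tray (centre ≈ (282,266), askew), the font behind it (rails ≈ (235,218) and (306,208), hub ≈ (261,150), spout end ≈ (242,193)), and the cups and jug at (192,179), (346,213) and (201,224). The side view agrees. Next I'll measure with depth.

```bash
python3 - <<'E'
from h import *
d=dict(np.load('pics/top0.npz'));P=cloud(d);
for n,(u,v) in dict(table=(330,270),tbl2=(200,320),tbl3=(500,320),tray=(282,266),hub=(261,150),tip=(242,193),cl=(192,179),cr=(346,213),jug=(201,224),black=(305,385)).items(): print(n,P[v,u].round(4))
d2=dict(np.load('pics/side0.npz'));Q=cloud(d2)
for n,(u,v) in dict(table=(380,280),tray=(337,226),hub=(251,214),tip=(302,228),base=(490,150)).items(): print('s',n,Q[v,u].round(4))
def big(t,x0,y0,w,h,s):
    a=cv2.imread(f'pics/{t}.png')[y0:y0+h,x0:x0+w]; cv2.imwrite(f'pics/{t}c.png',cv2.resize(a,None,fx=s,fy=s,interpolation=cv2.INTER_CUBIC)*1)
big('top0',170,130,200,170,4) if 0 else big('top0',170,130,200,150+20,3.5)
# tray rim points
for nm,C in(('top',P),('side',Q)):
    m=(C[...,2]>0.013)&(C[...,2]<0.034)&(C[...,0]>.3)&(C[...,0]<.46)&(C[...,1]>-.02)&(C[...,1]<.2)
    pts=C[m][:,:2].astype(np.float32)
    print(nm,m.sum(),cv2.minAreaRect(pts),np.percentile(C[m][:,2],[5,50,95]))
E
```

```text
table [ 0.4753 -0.0281 -0.001 ]
tbl2 [0.3557 0.2864 0.0015]
tbl3 [ 3.551e-01 -4.358e-01 -4.000e-04]
tray [0.4836 0.0896 0.0181]
hub [0.6971 0.1332 0.2658]
tip [0.6132 0.1719 0.2436]
cl [0.7009 0.3143 0.0141]
cr [ 0.6155 -0.0693  0.0093]
jug [0.5881 0.2897 0.0069]
black [ 0.1095  0.0028 -0.68  ]
s table [ 0.4453  0.2548 -0.0014]
s tray [0.4872 0.0972 0.0206]
s hub [0.7068 0.1425 0.2633]
s tip [0.6177 0.185  0.2253]
s base [0.0455 0.0501 0.0655]
top 438 ((0.43848586082458496, 0.08436190336942673), (0.04307029768824577, 0.1490984559059143), 0.4569408595561981) [0.01355497 0.02194022 0.02820132]
side 375 ((0.4399682879447937, 0.0890049934387207), (0.040029361844062805, 0.13694986701011658), 0.689414381980896) [0.01413705 0.02092672 0.02753957]
```

View pics/top0c.png

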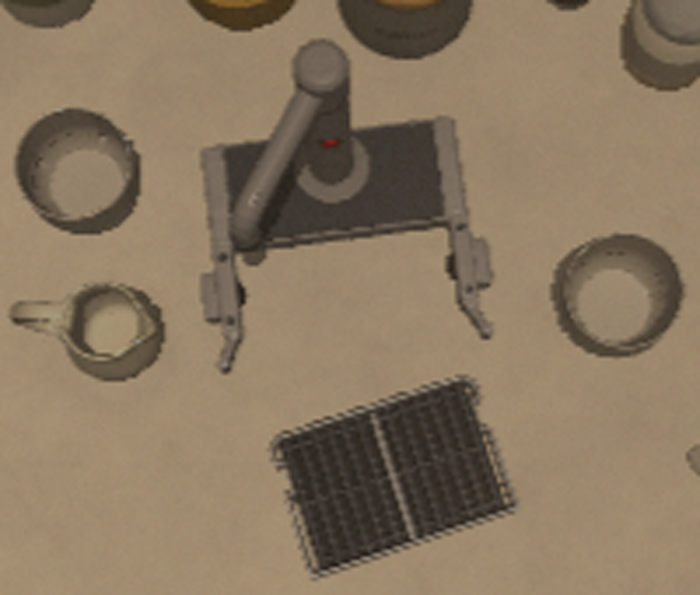

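The enlarged crop shows the font yawed about +0.1 rad and the tray about +0.33 rad, with its notches toward the rear. The spout is swung left. I'll fit both shapes using the two cameras.

```bash
cat >> h.py <<'E'
def fits(C,verbose=1):
    o={}
    X,Y,Z=C[...,0],C[...,1],C[...,2]
    hub=C[(Z>.255)&(Z<.275)&(X>.62)&(X<.78)&(Y>.05)&(Y<.22)]
    o['hub']=hub.mean(0).round(4) if len(hub) else None
    m=((Z>.012)&(Z<.036)&(X>.38)&(X<.82)&(Y>-.03)&(Y<.27)).astype(np.uint8)
    n,L,S,_=cv2.connectedComponentsWithStats(m)
    for k in range(1,n):
        if S[k,4]>150:
            p=C[L==k]; q=cv2.minAreaRect(p[:,:2].astype(np.float32))
            o[k]=(S[k].tolist(),np.round(q[0],4),np.round(q[1],4),round(q[2],2),p[:,2].mean().round(4))
    for k,v in o.items(): print(k,v)
E
python3 - <<'E'
from h import *
for t in('top0','side0'):
    print(t); fits(cloud(dict(np.load(f'pics/{t}.npz'))))
E
```

```text
top0
hub [0.7004 0.1337 0.2627]
4 ([243, 163, 68, 64, 1663], array([0.6786, 0.0811]), array([0.1804, 0.1377]), 68.18, np.float64(0.0257))
5 ([227, 170, 19, 66, 561], array([0.6419, 0.2122]), array([0.0444, 0.1658]), 83.21, np.float64(0.0244))
16 ([247, 237, 71, 58, 1935], array([0.4854, 0.0909]), array([0.1001, 0.1502]), 18.36, np.float64(0.02))
side0
hub [0.7064 0.1338 0.2618]
1 ([301, 192, 70, 64, 1825], array([0.4897, 0.0882]), array([0.1028, 0.1517]), 18.33, np.float64(0.0199))
5 ([260, 221, 23, 12, 170], array([0.6369, 0.038 ]), array([0.0286, 0.0583]), 82.91, np.float64(0.0213))
6 ([230, 234, 97, 71, 2155], array([0.653 , 0.1301]), array([0.1607, 0.1934]), 7.65, np.float64(0.0249))
```

```bash
python3 - <<'E'
from h import *
from scipy.optimize import least_squares
for t in('top0','side0'):
    C=cloud(dict(np.load(f'pics/{t}.npz'))).reshape(-1,3)
    P=C[(C[:,2]>.016)&(C[:,2]<.034)&(C[:,0]>.5)&(C[:,0]<.8)&(C[:,1]>-.02)&(C[:,1]<.26)][:,:2]
    p=np.array([.604,.122,.113])
    if t=='side0': p[0]+=.006
    for it in range(8):
        c,s=np.cos(p[2]),np.sin(p[2]); L=(P-p[:2])@np.array([[c,-s],[s,c]])
        x,y=L.T; A=[];b=[];out={}
        def edge(sel,along,val,fn,exp,kind):
            o=[]
            for a in np.arange(sel[0],sel[1],.006):
                m=(along>=a)&(along<a+.006)&(abs(val-exp)<.014)
                if m.sum()>1: o.append((a+.003,fn(val[m])))
            o=np.array(o)
            if len(o)<4:return
            k=np.polyfit(o[:,0],o[:,1],1); med=np.median(abs(o[:,1]-np.polyval(k,o[:,0])))
            o=o[abs(o[:,1]-np.polyval(k,o[:,0]))<3*med+1e-4]
            out[kind]=(len(o),((np.median(o[:,1])-exp)*1e3).round(1),np.polyfit(o[:,0],o[:,1],1)[0].round(4))
        edge((-.07,.07),y,x,np.min,.051,'front'); edge((-.085,.085),y,x,np.max,.127,'rear')
        edge((0,.12),x,np.where((y>.06),y,9),np.max,.091,'left'); edge((0,.12),x,np.where(y<-.06,y,9),np.min,-.091,'right')
        # inner faces
        edge((-.005,.045),x,np.where(y>.05,y,9),np.min,.077,'inL'); edge((-.005,.045),x,np.where(y<-.05,y,9),np.max,-.077,'inR')
        if it<7:
            dth=np.mean([-out[k][2] for k in('front','rear') if k in out]+[out[k][2] for k in('left','right') if k in out])
            dx=np.mean([out[k][1] for k in('front','rear') if k in out])*1e-3
            dy=np.mean([out[k][1] for k in('left','right') if k in out])*1e-3
            p=p+[c*dx-s*dy,s*dx+c*dy,dth]
    print(t,p.round(4),(p[:2]+.1*np.array([np.cos(p[2]),np.sin(p[2])])).round(4)); print(out)
E
```

```text
top0 [0.6022 0.1207 0.1299] [0.7014 0.1337]
{'front': (22, np.float64(0.9), np.float64(0.0019)), 'rear': (21, np.float64(-0.9), np.float64(-0.0046)), 'left': (19, np.float64(-0.3), np.float64(-0.1221)), 'right': (20, np.float64(0.4), np.float64(0.1186)), 'inL': (9, np.float64(-0.0), np.float64(0.0039)), 'inR': (9, np.float64(-0.2), np.float64(0.0011))}
side0 [0.6065 0.121  0.1119] [0.7059 0.1321]
{'front': (22, np.float64(0.3), np.float64(-0.0273)), 'rear': (29, np.float64(-0.3), np.float64(-0.0225)), 'left': (20, np.float64(-0.6), np.float64(-0.0921)), 'right': (15, np.float64(0.6), np.float64(0.0423)), 'inL': (9, np.float64(-3.2), np.float64(0.081)), 'inR': (9, np.float64(-0.4), np.float64(0.0449))}
```

```bash
cat >> h.py <<'E'
F=np.array([.6043,.1207]); TH=.132
def W(x,y,z):
    c,s=np.cos(TH),np.sin(TH); return [F[0]+c*x-s*y,F[1]+s*x+c*y,z]
def Q(a=0):  # tool down, tool y along font y rotated by a
    t=(TH+a+np.pi)/2; return [0,float(np.cos(t)),float(np.sin(t)),0]
def st(m=''):
    s=sensors.state(); e=s['eef_pos'];c,k=np.cos(TH),np.sin(TH);d=e[:2]-F
    print(m,round(s['time_s'],2),'font xy',np.round([c*d[0]+k*d[1],c*d[1]-k*d[0]],4),'z',e[2].round(4),'F',s['ft_force'].round(1))
def look(name,tag):
    d=snap(name,tag);C=cloud(d);X,Y,Z=C[...,0],C[...,1],C[...,2]
    off=np.array([.002,-.0014]) if name=='top' else np.array([-.0022,.0013])
    g=(C[...,:2]+off-F)@np.array([[np.cos(TH),-np.sin(TH)],[np.sin(TH),np.cos(TH)]])
    m=((Z>.012)&(Z<.036)&(g[...,0]<.048)&(g[...,0]>-.23)&(abs(g[...,1])<.15))
    return d,C,g,m
E
python3 - <<'E'
from h import *
claw.set_gripper(.085,20)
r.move_ptp(W(-.215,-.012,.12),Q()); st()
r.movel(W(-.215,-.012,.016)); st('down')
hit=r.movel(W(-.176,-.012,.016),speed=.05,threshold=25); st('push %s'%hit)
r.movel(W(-.215,-.012,.016)); r.movel(W(-.215,-.012,.09)); st()
d,C,g,m=look('top','top1')
n,L,S,_=cv2.connectedComponentsWithStats(m.astype(np.uint8))
for k in range(1,n):
    if S[k,4]>150: print(S[k],cv2.minAreaRect(g[L==k].astype(np.float32)))
E
```

```text
2.15 font xy [-0.2147 -0.0115] z 0.1203 F [ 0.7  0.1 -0.2]
down 2.99 font xy [-0.2144 -0.0118] z 0.0168 F [ 0.6 -0.3  0.4]
push False 3.92 font xy [-0.1758 -0.0121] z 0.016 F [ 0.4 -0.1  0.3]
 4.97 font xy [-0.2151 -0.012 ] z 0.0893 F [ 0.2 -0.8 -0.5]
[297 194  14  32 249] ((0.008052617311477661, -0.08667959272861481), (0.029839754104614258, 0.07865652441978455), 84.1495132446289)
[227 203  13  33 245] ((0.007861196994781494, 0.08524822443723679), (0.0802805945277214, 0.029017342254519463), 0.8879976868629456)
[ 249  235   69   48 1773] ((-0.10870908200740814, -0.020424433052539825), (0.09951265156269073, 0.15005987882614136), 4.258627414703369)
```

```bash
cat >> h.py <<'E'
def tray(tag,save=True):
    d,C,g,m=look('top',tag)
    n,L,S,_=cv2.connectedComponentsWithStats(m.astype(np.uint8))
    for k in range(1,n):
        if S[k,4]>150: print([np.round(v,4) for v in cv2.minAreaRect(g[L==k].astype(np.float32))])
E
python3 - <<'E'
from h import *
claw.set_gripper(0,20)
r.movel(W(-.2,-.16,.09),speed=.25); r.movel(W(-.113,-.16,.09),speed=.25); r.movel(W(-.113,-.15,.031)); r.wait(.2); st('down')
hit=r.movel(W(-.113,-.09,.031),speed=.03,threshold=3); st('hit %s'%hit)
s=sensors.state()['eef_pos']; c,k=np.cos(TH),np.sin(TH);y=(-k*(s[0]-F[0])+c*(s[1]-F[1]))
if hit:
    r.movel(W(-.113,y+.0185,.031),speed=.04,threshold=30); st('pushed')
    r.movel(W(-.113,-.15,.031)); r.movel(W(-.2,-.16,.09),speed=.25)
    tray('top2')
E
```

```text
down 7.78 font xy [-0.1123 -0.1504] z 0.0323 F [0.7 0.2 0.6]
hit False 9.93 font xy [-0.113 -0.09 ] z 0.031 F [ 0.4 -2.1  0.2]
```

```bash
python3 - <<'E'
from h import *
r.movel(W(-.113,-.15,.031)); r.movel(W(-.2,-.16,.09),speed=.25)
tray('top2'); st()
E
```

```text
[array([ 0.0081, -0.0868]), array([0.0296, 0.0788]), np.float64(84.1764)]
[array([0.0079, 0.0848]), array([0.0795, 0.0295]), np.float64(3.1851)]
[array([-0.1073, -0.0007]), array([0.1008, 0.15  ]), np.float64(3.0286)]
 11.11 font xy [-0.1995 -0.1594] z 0.0894 F [ 0.9 -0.4 -0.2]
```

```bash
python3 - <<'E'
from h import *
r.movel(W(-.2,-.001,.09),speed=.25); claw.set_gripper(.085,20); 
r.movel(W(-.2,-.001,.016)); r.wait(.2); st('down')
hit=r.movel(W(-.115,-.001,.016),speed=.06,threshold=25); st(hit)
if not hit:
  for x in np.arange(-.105,-.056,.006):
    hit=r.movel(W(x,-.001,.016),speed=.03,threshold=27); st(hit)
    if hit: break
d=look('top','top3');snap('side','side3'); 
a=cv2.imread('pics/top3.png')[130:300,170:370];b=cv2.imread('pics/side3.png')[170:340,200:400]
cv2.imwrite('pics/c3.png',np.hstack([cv2.resize(v,(400,340),interpolation=2) for v in(a,b)]))
E
```

```text
down 13.52 font xy [-0.1992 -0.001 ] z 0.0171 F [-0.   1.  -0.2]
False 15.08 font xy [-0.1149 -0.001 ] z 0.0161 F [-1.  -0.1 -0.8]
False 15.57 font xy [-0.1046 -0.001 ] z 0.0162 F [ 0.6  0.9 -0.2]
False 15.92 font xy [-0.0987 -0.001 ] z 0.0161 F [ 0.2  0.8 -0. ]
False 16.27 font xy [-0.0934 -0.0009] z 0.0159 F [-5.5 -0.4  2.8]
False 16.62 font xy [-0.0878 -0.0009] z 0.0157 F [-7.   0.2  3.8]
False 16.97 font xy [-0.0812 -0.0008] z 0.0158 F [-3.9  0.5 -0.7]
False 17.32 font xy [-0.075 -0.001] z 0.0158 F [-1.5  0.1 -1.6]
False 17.67 font xy [-0.0686 -0.0011] z 0.0162 F [-0.6  0.  -1.5]
False 18.02 font xy [-0.0625 -0.0011] z 0.0163 F [-0.4 -0.4  0.4]
True 18.25 font xy [-0.0605 -0.0011] z 0.0155 F [-1.3  0.3  0.7]
```

View pics/c3.png

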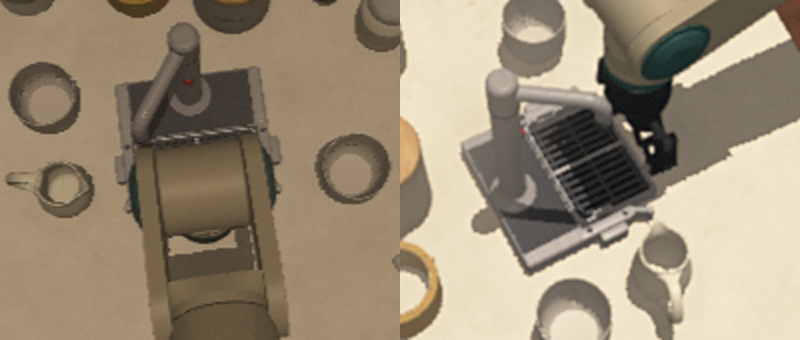

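The picture shows the tray's grate seated between the rails against the plinth, and the force spiked at the stop. I'll back off, verify, and measure the spout.

```bash
cat >> h.py <<'E'
def spout(d_C,off):
    C=d_C; X,Y,Z=C[...,0],C[...,1],C[...,2]
    g=(C[...,:2]+off-F)@np.array([[np.cos(TH),-np.sin(TH)],[np.sin(TH),np.cos(TH)]])-[.1,0]
    R=np.hypot(g[...,0],g[...,1]); m=(Z>.21)&(Z<.256)&(R>.03)&(R<.12)
    p=g[m]; a=np.arctan2(p[:,1],-p[:,0]); print('spout ang',np.median(a).round(3),a.std().round(3),m.sum(),'rmax',R[m].max().round(3))
    return np.median(a)
E
python3 - <<'E'
from h import *
r.movel(W(-.2,-.001,.016),speed=.2); r.movel(W(-.2,.06,.33),speed=.3); claw.set_gripper(0,20); st()
d,C,g,m=look('top','top4'); spout(C,np.array([.002,-.0014])); 
d2,C2,g2,m2=look('side','side4'); spout(C2,np.array([-.0022,.0013]))
a=cv2.imread('pics/top4.png')[150:250,205:325];cv2.imwrite('pics/c4.png',cv2.resize(a,(720,600),interpolation=2))
E
```

```text
21.18 font xy [-0.2   0.06] z 0.33 F [-0.3  0.6  0. ]
spout ang 0.576 0.085 345 rmax 0.108
spout ang 0.655 0.074 392 rmax 0.108
```

View pics/c4.png

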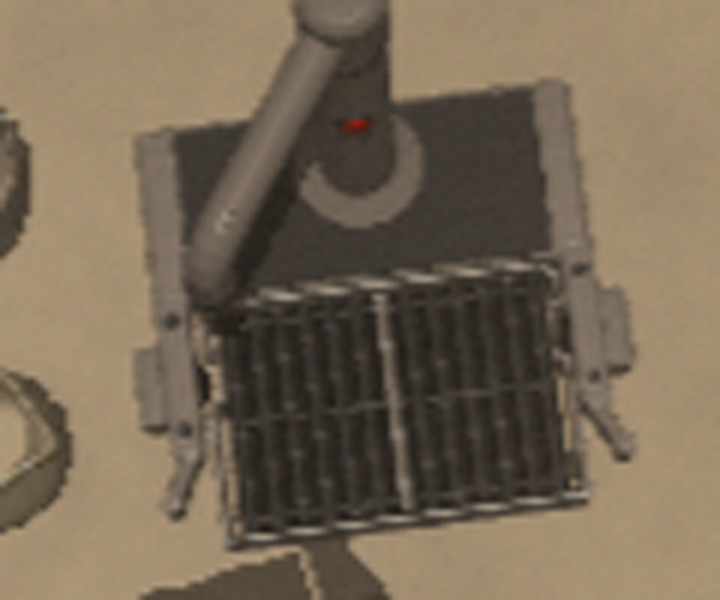

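The tray lies square against the plinth with the black catches at its notches ((203,383) and (560,330) in the crop). The spout is at about +0.61 rad, so I'll push it round from the left.

```bash
cat >> h.py <<'E'
def S(phi,z,d=.025,rad=.09):
    u=np.array([-np.cos(phi),np.sin(phi)]);t=np.array([np.sin(phi),np.cos(phi)])
    x,y=np.array([.1,0])+rad*u+d*t; return W(x,y,z)
E
python3 - <<'E'
from h import *
r.move_ptp(S(1.0,.33),Q(-1.0)); st()
r.movel(S(1.0,.232)); r.wait(.2); st('down')
for p in np.arange(.9,.04,-.1):
    hit=r.movel(S(p,.232),Q(-p),speed=.04,threshold=12); st((round(p,2),hit))
    if hit: break
d2,C2,_,_=look('side','side5'); spout(C2,np.array([-.0022,.0013]))
E
```

```text
22.34 font xy [0.0721 0.0893] z 0.3308 F [ 0.2 -1.1  0.8]
down 23.34 font xy [0.0728 0.0893] z 0.2335 F [ 0.2 -0.7 -0.2]
(np.float64(0.9), False) 23.73 font xy [0.0638 0.0861] z 0.2324 F [-0.3  0.7 -0.8]
(np.float64(0.8), False) 24.11 font xy [0.0554 0.082 ] z 0.2321 F [0.4 0.3 0.8]
(np.float64(0.7), False) 24.49 font xy [0.0475 0.0772] z 0.2321 F [ 0.3 -0.1 -0.1]
(np.float64(0.6), False) 24.88 font xy [0.04   0.0715] z 0.232 F [-0.  -0.6  0.2]
(np.float64(0.5), False) 25.26 font xy [0.0331 0.0652] z 0.232 F [-0.6 -0.1 -0.2]
(np.float64(0.4), False) 25.64 font xy [0.027  0.0581] z 0.232 F [0.5 0.9 0.3]
(np.float64(0.3), False) 26.02 font xy [0.0215 0.0504] z 0.232 F [-0.6 -1.2  0.3]
(np.float64(0.2), False) 26.41 font xy [0.0169 0.0423] z 0.232 F [ 0.3  0.9 -0.7]
(np.float64(0.1), False) 26.79 font xy [0.0131 0.0338] z 0.232 F [ 0.1 -0.1  0. ]
spout ang 0.213 0.139 268 rmax 0.097
```

```bash
python3 - <<'E'
from h import *
for p in (.05,0.02): r.movel(S(p,.232),Q(-p),speed=.04,threshold=12); st(p)
r.movel(S(.5,.232),Q(-.02)); r.movel(S(.5,.35),speed=.25); r.movel(W(-.2,.06,.35),speed=.3); st()
d,C,g,m=look('top','top6'); spout(C,np.array([.002,-.0014])); tray('top6')
d2,C2,_,_=look('side','side6'); spout(C2,np.array([-.0022,.0013]))
a=cv2.imread('pics/top6.png')[150:250,205:325];b=cv2.imread('pics/side6.png')[170:340,200:400]
cv2.imwrite('pics/c6.png',np.hstack([cv2.resize(a,(400,340),interpolation=2),cv2.resize(b,(400,340),interpolation=2)]))
E
```

```text
0.05 27.11 font xy [0.0114 0.0295] z 0.232 F [-0.1  0.7  0.3]
0.02 27.36 font xy [0.0106 0.0269] z 0.232 F [ 0.1  0.9 -0.1]
 29.43 font xy [-0.1996  0.0599] z 0.3491 F [-0.4 -0.3  0.3]
spout ang 0.041 0.086 341 rmax 0.11
[array([-0.0006, -0.0013]), array([0.2032, 0.0969]), np.float64(89.9695)]
spout ang 0.108 0.075 359 rmax 0.109
```

View pics/c6.png

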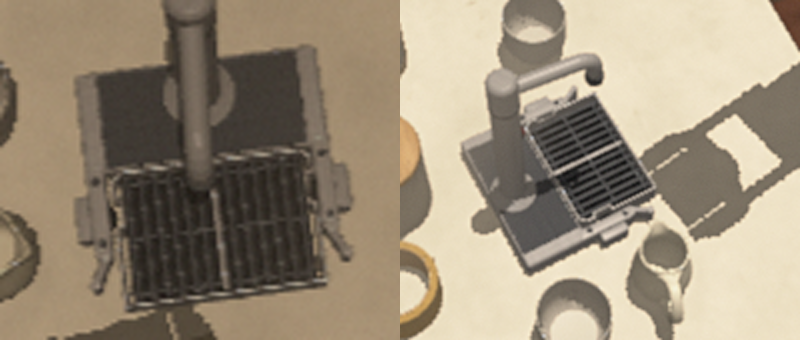

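The spout is nearly centred, about 0.075 rad left. I'll nudge it slightly further, then inspect the catches with the wrist camera.

```bash
python3 - <<'E'
from h import *
r.move_ptp(S(.5,.35),Q(-.1)); r.movel(S(.5,.232)); r.movel(S(.15,.232),Q(-.05)); r.movel(S(0,.232,.0205),Q(0),speed=.04,threshold=12); st()
r.movel(S(.5,.232)); r.movel(S(.5,.35),speed=.25); r.movel(W(-.2,.0,.35),speed=.3); st()
d,C,g,m=look('top','top7'); spout(C,np.array([.002,-.0014]))
d2,C2,_,_=look('side','side7'); spout(C2,np.array([-.0022,.0013]))
r.movel(W(-.17,.0,.27),speed=.3)
d=snap('wrist','wrist7'); print(sensors.state()['time_s'])
cv2.imwrite('pics/w7.png',cv2.imread('pics/wrist7.png'))
E
```

```text
32.41 font xy [0.01   0.0204] z 0.232 F [ 0.6 -0.1  0. ]
 34.54 font xy [-1.996e-01  1.000e-04] z 0.3491 F [ 0.7  1.4 -0.4]
spout ang -0.031 0.083 344 rmax 0.108
spout ang 0.032 0.077 348 rmax 0.109
35.125
```

View pics/w7.png

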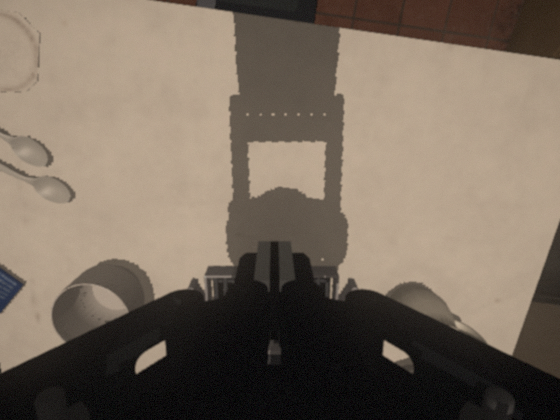

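The wrist camera faces backward and the tray is hidden under the fingers at (270,280). I'll take one shot from further in, high above the spout.

```bash
python3 - <<'E'
from h import *
r.movel(W(-.17,0,.37),speed=.3); r.movel(W(.05,0,.37),speed=.3)
snap('wrist','wrist8'); print(sensors.state()['time_s'])
a=cv2.imread('pics/wrist8.png')[100:400,130:430]; cv2.imwrite('pics/w8.png',cv2.resize(a,(600,600),interpolation=2))
r.movel(W(-.17,0,.37),speed=.3)
E
```

```text
36.6833
```

View pics/w8.png

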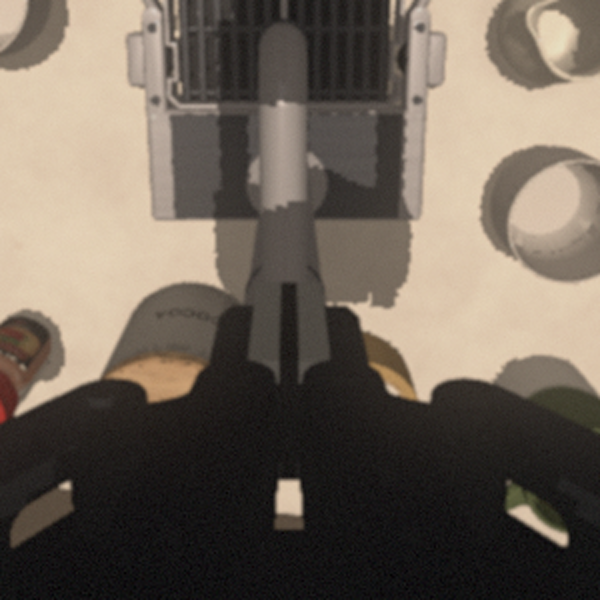

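The view shows the tray tight against the plinth, the catches sitting in the notches at (172,55) and (400,55), and the spout straight. I'm handing in.

```bash
python3 -c "
from h import *
st(); print(r.job_done())"
```

```text
37.71 font xy [-0.1697 -0.    ] z 0.37 F [ 2.2 -0.2  0.1]
the job is handed in; nothing more can be done
None
```

I handed the job in at 37.7 s: the tray is home against its stop, both catches look seated in their notches, and the nozzle is centred over the tray within about 0.03 rad; no verdict came back.

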